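Heft the gas cartridges and fit the full one

ROBOT

A 6-joint arm with a two-finger parallel gripper is mounted at the origin on a cart in front of the work surface, level with it; the furniture and walls round the work are solid. World frame = base frame: x ahead of the robot, y to its left, z up, the work surface at z = 0. Lengths are in m, angles in rad, forces in N, time in s.
With the tool pointing down it reaches from about 0.35 to 0.85 m from the base axis. Payload 8.1 kg.
Tool frame: the origin (TCP) lies at the very end of the fingers, on their centre line; the grasp point (between the pads) lies 19 mm behind it (env.pinch_z is the z of the grasp point in the tool frame, in m); z points along the fingers, y is the line along which they close (so a half turn about z gives the same grasp; the last joint's range is limited). The gripper opens to 93 mm and grips with 3 to 60 N. Pads are 15 mm wide; open, the fingers measure 128 mm over their backs; the gripper's body (75 mm by 188 mm) begins 65 mm behind the grasp point.
Start: joints at [1.046, 0.13, 1.488, -0, 1.523, -0.085], TCP at [0.255, 0.543, 0.219] pointing down, gripper open.
Joint ranges: [-2.96, 2.96], [-0.89, 2.26], [0.02, 2.5], [-1.34, 4.48], [0, 2.73], [-2.66, 2.66]. Speed limits (rad/s): [2.39, 2.39, 2.79, 3.14, 3.14, 3.14].

INTERFACE

Orientations are given as a unit quaternion [w, x, y, z].
In Python, from plant import sensors, viewer, env gives the robot as it stands. The module is installed in compiled form; this text tells all that it offers.
- The arm moves only by the shell command python3 -m handwheel 'ROWS'. ROWS is JSON, one flat list of numbers, 7 for each row, row after row: the shift along the world's x, y, z in mm, then the turn, a rotation vector about the world's x, y, z in rad, then the opening in per cent of the stroke, from 0 (shut) to 100 (fully open). A call has 1 to 8 rows; each row is the pose to reach, as a shift and turn from the pose commanded when the call began; what a row does not reach only later rows make up. A row lasts 1/8 s, in which the tool goes at most 62.5 mm and 10.7 degrees, less where a joint would pass 70% of its speed; a pose out of reach is approached as far as the arm can. A call with a gripper value outside its range is refused whole. The fingers move at their own pace and stop on an object; the grip force is fixed at half the most. Time passes only in rows, so rows that repeat a pose let the fingers close. It gives the time, the measured TCP pose, the force, the opening and the grip force at its end, in the units of the state.
- sensors.get_state(): the state, without advancing time (a new reading comes with each control period).
- viewer.capture(name): name is "scene" or "top"; returns the picture (420x560x3 uint8, red, green, blue); there is no depth.
- viewer.camera_model(name): a dict with "fx", "fy", "cx", "cy" (pixels), "camera_from_world" (4x4, takes a point from world to camera coordinates). Camera axes: x right, y up, looking along -z (the intrinsics and any distortion apply to the point x, -y, -z); pixel columns grow to the right and rows downward; lengths in m; the calibration is good to about 2 mm. A picture is of the moment at which its call begins. camera_model takes no time and is no camera call.
- env.close_job(): hands the job in; it is judged then, once.
The state is a dict: "time_s": time; "qpos": joint angles; "qvel": joint speeds; "joint_efforts": joint torques, N m; "tool_pos": TCP position; "ee_rot": TCP orientation; "ft_force": force on the tool from outside, world axes, zero at the start; "wrist_torque": the same for the moment, N m; "width": finger opening in m; "finger_force": force on a finger pad.
Only numpy, scipy, OpenCV 4.12 (cv2) and the standard library are available. Lean on these libraries where they do the work, as an engineer would, in place of code of your own. Each camera call takes 0.05 s, during which the arm holds its last target. There are 200 camera calls.

TASK

One of the three alike gas cartridges in the rack is full; the other two are spent, and only their weight tells. Find the full one by feel, stand it upright on the bracket's seat against the saddle and swing the bow fully closed in front of it. Leave the spent ones standing upright in the rack, knock no cartridge over and leave the things round about where they are.

Things in the scene. Friction and masses are not known exactly. Their poses are not given: they have to be found in the camera images.
- cartridge_a: one of three alike gas cartridges standing in the rack: grey can, 56 mm in diameter, straight-sided from 7 to 104 mm height, domed steel shoulder, 23 mm brass valve, 132 mm high in all. Origin: centre of its underside, z up its axis. One of the three, any of them, is full and weighs 0.35 to 0.42 kg; the other two are spent: 0.11 to 0.18 kg. Nothing to see tells them apart
- cartridge_b: one of three alike gas cartridges standing in the rack: grey can, 56 mm in diameter, straight-sided from 7 to 104 mm height, domed steel shoulder, 23 mm brass valve, 132 mm high in all. Origin: centre of its underside, z up its axis. One of the three, any of them, is full and weighs 0.35 to 0.42 kg; the other two are spent: 0.11 to 0.18 kg. Nothing to see tells them apart
- cartridge_c: one of three alike gas cartridges standing in the rack: grey can, 56 mm in diameter, straight-sided from 7 to 104 mm height, domed steel shoulder, 23 mm brass valve, 132 mm high in all. Origin: centre of its underside, z up its axis. One of the three, any of them, is full and weighs 0.35 to 0.42 kg; the other two are spent: 0.11 to 0.18 kg. Nothing to see tells them apart
- rack: low dark steel tray 76 x 262 mm with a 24 mm rim (27 mm to the top of its bead), fixed to the bench, holding the three cartridges in one row along its y axis, 76 mm apart, about 14 mm play across. Origin: centre of its underside; inner floor 4 mm above it; inside 70 mm wide (x), 256 mm long (y)
- bracket: cartridge bracket fixed to the bench: foot plate 134 x 112 mm (x -58 to +76 mm) with a rubber seat pad; a column behind carries a half-round steel saddle, 44 to 64 mm high, inner radius 29.5 mm about the seat, open to the front (-x): lower a cartridge slightly in front, slide it back in +x until it meets the saddle. Only the handle stands above 65 mm. Origin: seat centre, at bench height
- seat (a point): centre of the top of the bracket's rubber seat pad, 14 mm above the bench; axes as the bracket's. A cartridge against the saddle stands within 2 mm of it
- bow (a joint): steel bow hinged upright at the bracket's x = 0, y = +41 mm: 0 rad = closed across the front (a stop), up to 2.2 as it swings open to the front; seen from above it closes anticlockwise. Starts at 1.45 to 1.95, turns with light friction (1 N at the handle), stays where left. Closed, it leaves the cartridge 1.5 mm play, and it pushes one standing a little forward back into the saddle
- bow_handle (a point): top centre of the bow's upright black handle, 110 mm above the bench: round, 16 mm in diameter, from 68 to 110 mm height, 126 mm from the hinge axis; with the bow closed it is at x = -4, y = -85 mm of the bracket
- bow_hinge (a point): on the bow's upright hinge axis, 54 mm above the bench
- card_box2: bystander, loose: small cream carton, 50 x 62 mm, 24 mm high, nearest the robot. Origin: centre of its underside
- dapping_cube: bystander, loose: steel dapping cube, 46 mm, towards the back, between rack and bracket (not the block far to the left). Origin: centre of its underside
- solder_tin2: bystander, loose: small round tin, 30 mm in diameter, 30 mm high, in front of the dapping cube and to its right. Origin: centre of its underside

How it is judged:
On the way, in this order (a step that is already met when the one before it is completed fails the run):
1. the full cartridge stands upright on the bracket's seat, let go, within 20 mm of its centre (((horizontal distance between cartridge_a and seat below 0.02 m and z of cartridge_a in the frame of seat between -0.004 and 0.006 m and angle between cartridge_a's own z axis and vertical below 0.08 rad and contact force between cartridge_a and bracket above 2.6 N and contact force between the fingers and cartridge_a below 0.3 N) or (horizontal distance between cartridge_b and seat below 0.02 m and z of cartridge_b in the frame of seat between -0.004 and 0.006 m and angle between cartridge_b's own z axis and vertical below 0.08 rad and contact force between cartridge_b and bracket above 2.6 N and contact force between the fingers and cartridge_b below 0.3 N) or (horizontal distance between cartridge_c and seat below 0.02 m and z of cartridge_c in the frame of seat between -0.004 and 0.006 m and angle between cartridge_c's own z axis and vertical below 0.08 rad and contact force between cartridge_c and bracket above 2.6 N and contact force between the fingers and cartridge_c below 0.3 N))), for 0.2 s.
2. the bow is closed (under 0.08 rad) (value of joint bow below 0.08 rad), for 0.2 s.
At the end, for the whole second after the job is handed in: The full cartridge (over 2.6 N on the bracket) stands on the seat pad, within 6 mm of its centre and 0.08 rad of upright; the bow is under 0.08 rad; the two spent ones stand on the rack floor inside its rim, within 0.1 rad of upright; all at rest (((horizontal distance between cartridge_a and seat below 0.006 m and z of cartridge_a in the frame of seat between -0.004 and 0.006 m and angle between cartridge_a's own z axis and vertical below 0.08 rad and contact force between cartridge_a and bracket above 2.6 N and linear speed of each of cartridge_a, cartridge_b, cartridge_c below 0.02 m/s and value of joint bow below 0.08 rad and x of cartridge_b in the frame of rack between -0.03 and 0.03 m and y of cartridge_b in the frame of rack between -0.12 and 0.12 m and height (world z) of each of cartridge_b, cartridge_c below 0.012 m and angle between each of cartridge_b, cartridge_c's own z axis and vertical below 0.1 rad and x of cartridge_c in the frame of rack between -0.03 and 0.03 m and y of cartridge_c in the frame of rack between -0.12 and 0.12 m) or (horizontal distance between cartridge_b and seat below 0.006 m and z of cartridge_b in the frame of seat between -0.004 and 0.006 m and angle between cartridge_b's own z axis and vertical below 0.08 rad and contact force between cartridge_b and bracket above 2.6 N and linear speed of each of cartridge_b, cartridge_a, cartridge_c below 0.02 m/s and value of joint bow below 0.08 rad and x of cartridge_a in the frame of rack between -0.03 and 0.03 m and y of cartridge_a in the frame of rack between -0.12 and 0.12 m and height (world z) of each of cartridge_a, cartridge_c below 0.012 m and angle between each of cartridge_a, cartridge_c's own z axis and vertical below 0.1 rad and x of cartridge_c in the frame of rack between -0.03 and 0.03 m and y of cartridge_c in the frame of rack between -0.12 and 0.12 m) or (horizontal distance between cartridge_c and seat below 0.006 m and z of cartridge_c in the frame of seat between -0.004 and 0.006 m and angle between cartridge_c's own z axis and vertical below 0.08 rad and contact force between cartridge_c and bracket above 2.6 N and linear speed of each of cartridge_c, cartridge_a, cartridge_b below 0.02 m/s and value of joint bow below 0.08 rad and x of cartridge_a in the frame of rack between -0.03 and 0.03 m and y of cartridge_a in the frame of rack between -0.12 and 0.12 m and height (world z) of each of cartridge_a, cartridge_b below 0.012 m and angle between each of cartridge_a, cartridge_b's own z axis and vertical below 0.1 rad and x of cartridge_b in the frame of rack between -0.03 and 0.03 m and y of cartridge_b in the frame of rack between -0.12 and 0.12 m))); the robot touches nothing.
It fails at once if a cartridge is knocked over (tilted over 0.6 rad) (angle between any of cartridge_a, cartridge_b, cartridge_c's own z axis and vertical above 0.6 rad).
It fails at once if a bystander is shifted more than 30 mm (distance of any of card_box2, dapping_cube, solder_tin2 from where it was at the start of the episode above 0.03 m).
It also fails if it takes over 72 s, if anything falls off the work surface, if the arm or the gripper's body presses on something with over 40 N, if the wrist force passes 120 N, or if a joint passes its speed limit or range.

## Working session

There is one attempt and no reset: what is moved stays moved. The work goes in short steps, Python scripts to look and compute and a shell command to move; the robot and the scene stay as the last step left them, time stands still between calls to the robot, and variables do not carry over. Pictures are saved under pics/ and viewed, at most 10 in all, crops included, and the job is handed in when it is done.

```bash
mkdir -p pics; cat > h.py <<'E'
import numpy as np,cv2
from plant import sensors,viewer,env
def ray(cam,u,v,z):
    m=viewer.camera_model(cam);T=np.array(m["camera_from_world"]);R=T[:3,:3];c=-R.T@T[:3,3]
    d=R.T@np.array([(u-m["cx"])/m["fx"],-(v-m["cy"])/m["fy"],-1])
    return c+d*(z-c[2])/d[2]
def proj(cam,p):
    m=viewer.camera_model(cam);T=np.array(m["camera_from_world"]);q=T[:3,:3]@np.array(p)+T[:3,3]
    return np.array([m["cx"]+m["fx"]*q[0]/-q[2],m["cy"]-m["fy"]*q[1]/-q[2]])
def save(cam,n,crop=None,s=1):
    im=viewer.capture(cam)
    if crop: a,b,c,d=crop;im=im[b:d,a:c]
    cv2.imwrite("pics/"+n,cv2.resize(im[:,:,::-1],None,fx=s,fy=s,interpolation=cv2.INTER_CUBIC))
E
python3 -c "
from h import *
save('top','t.png',None,1.42);save('scene','s.png',None,1.42)
for c in('top','scene'):
  m=viewer.camera_model(c);print(m)
s=sensors.get_state();print(s['ft_force'],s['ee_rot'],s['width'],s['time_s'],env.pinch_z)"
```

```text
{'fx': 529.8544715142626, 'fy': 529.8544715142626, 'cx': 277.70195297147086, 'cy': 210.28332048922013, 'camera_from_world': array([[ 2.74994090e-02, -9.99620794e-01,  1.43192674e-03,
        -1.05169534e-01],
       [ 9.96721587e-01,  2.75286354e-02,  7.60805652e-02,
        -6.03964026e-01],
       [-7.60911340e-02, -6.64938279e-04,  9.97100645e-01,
        -1.28393915e+00],
       [ 0.00000000e+00,  0.00000000e+00,  0.00000000e+00,
         1.00000000e+00]])}
{'fx': 389.40407658992126, 'fy': 389.40407658992126, 'cx': 279.7509781297401, 'cy': 210.9246139370286, 'camera_from_world': array([[ 0.8242788 , -0.56570269, -0.02334382, -0.56676241],
       [ 0.34373261,  0.46723504,  0.81457922, -0.23044611],
       [-0.4499026 , -0.67946441,  0.5795824 , -0.70213698],
       [ 0.        ,  0.        ,  0.        ,  1.        ]])}
[ 0.17683605 -0.12530839  0.44057507] [-2.64494740e-04  2.18135345e-01  9.75918165e-01 -7.97352701e-04] 0.09287356172447161 0.1 -0.0188
```

View pics/t.png

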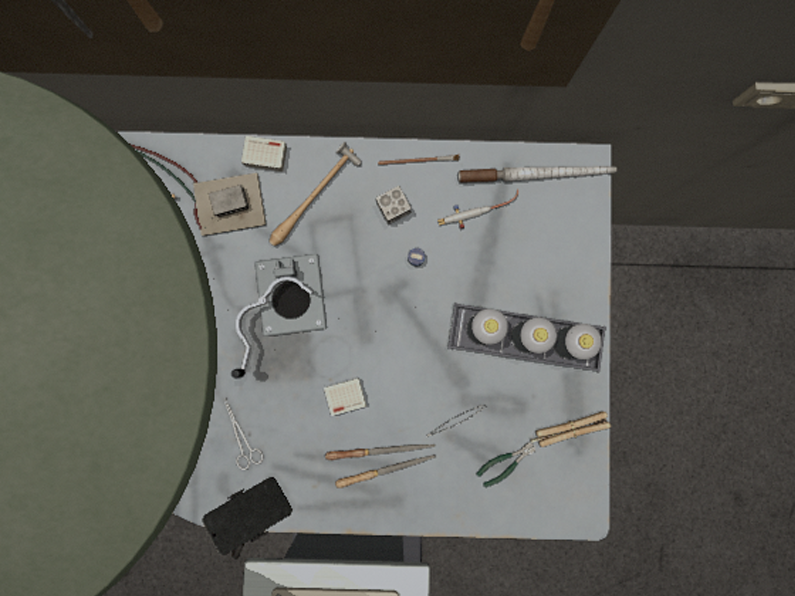

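View pics/s.png

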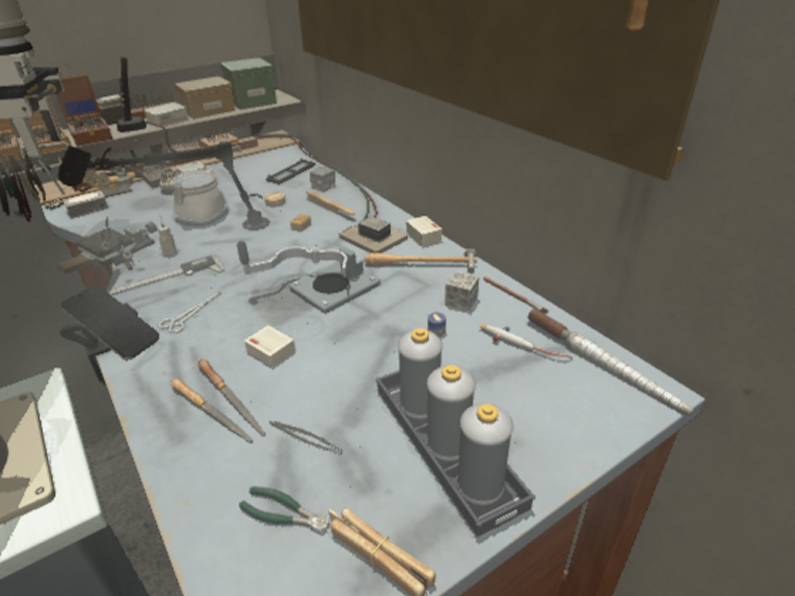

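The top view shows the rack with valves at about (491,326), (541,335) and (586,342), the pad at (291,298), the bow handle at (238,373), and the carton at (346,396). These are in the 1.42x picture. The scene view shows all three cartridges upright. Next is an enlarged crop for finer readings.

```bash
python3 -c "
from h import *
save('top','t2.png',(150,160,440,300),2.75)"
```

```text
(no output)
```

View pics/t2.png

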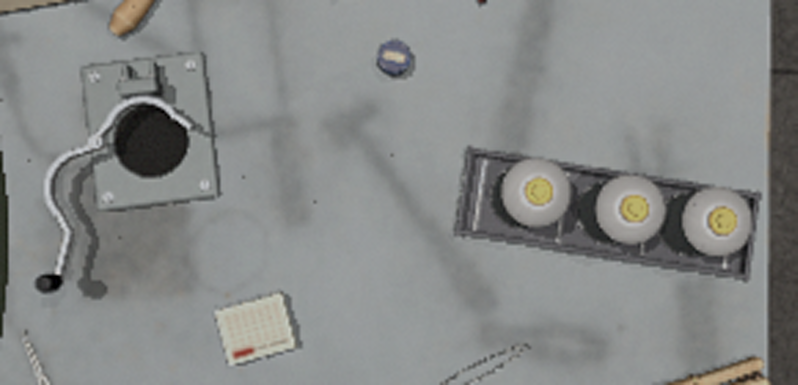

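```bash
python3 -c "
from h import *
np.set_printoptions(precision=4,suppress=True)
f=lambda u,v,z:ray('top',150+(u+.5)/2.75-.5,160+(v+.5)/2.75-.5,z)[:2]
V=[f(539,190,.136),f(634,208,.136),f(722,220,.136)];print('valves',*V)
R=[f(*p,.027) for p in((469,148),(760,193),(748,279),(457,235))];print('rack',*R,'c',np.mean(R,0),'len',np.linalg.norm(R[0]-R[1]),np.linalg.norm(R[1]-R[2]))
a=(R[0]+R[3]-R[1]-R[2]);print('rack y dir',np.degrees(np.arctan2(a[1],a[0])))
P=[f(*p,.008) for p in((81,68),(205,53),(218,196),(97,210))];print('plate',*P,'c',np.mean(P,0),np.linalg.norm(P[0]-P[1]),np.linalg.norm(P[1]-P[2]))
a=P[0]-P[3]+P[1]-P[2];th=np.arctan2(a[1],a[0]);print('th',np.degrees(th))
x=np.array([np.cos(th),np.sin(th)]);y=np.array([-x[1],x[0]])
print('seat fr plate',np.mean(P,0)-.009*x,'seat pad',f(151,141,.014))
S=f(151,141,.014);S=(S+np.mean(P,0)-.009*x)/2
H=S+.041*y;h=f(48,283,.11);print('hinge',H,'handle',h,np.linalg.norm(h-H))
hc=S-.004*x-.085*y;ang=lambda p:np.arctan2(*(p-H)[::-1]);print('closed',hc,'bow',ang(hc)-ang(h), 'x',x,'y',y)
print('box',f(258,329,.024),'tin',f(395,58,.03))
for v in V: print(proj('scene',[*v,.136])*1.42)
print(proj('scene',[*h,.11])*1.42)
"
```

```text
valves [ 0.5606 -0.2424] [ 0.548  -0.3203] [ 0.5402 -0.3922]
rack [ 0.6013 -0.1932] [ 0.5682 -0.4536] [ 0.4915 -0.4434] [ 0.5234 -0.1842] c [ 0.5461 -0.3186] len 0.262499578112326 0.07737054208804339
rack y dir 82.87607401211437
plate [0.6659 0.16  ] [0.6828 0.0477] [0.5529 0.0313] [0.5372 0.1402] c [0.6097 0.0948] 0.1136232251272257 0.13093839195672285
th 7.961589806902485
seat fr plate [0.6008 0.0936] seat pad [0.6006 0.093 ]
hinge [0.595  0.1339] handle [0.4732 0.1606] 0.12471249370571964
closed [0.6085 0.0085] bow -4.388778446033932 x [0.9904 0.1385] y [-0.1385  0.9904]
box [ 0.4354 -0.0097] tin [ 0.6801 -0.125 ]
[420.0227 330.8242]
[450.6083 368.1182]
[486.8478 407.5666]
[241.7283 243.7375]
```

Sizes and distances check out: rack 262 x 77, hinge to handle 125 mm, bow about 1.89 rad. Moving above the first cartridge.

```bash
python3 -m handwheel '[153,-393,20,0,0,-0.63,100,153,-393,20,0,0,-0.63,100,153,-393,20,0,0,-0.63,100,153,-393,20,0,0,-0.63,100,153,-393,20,0,0,-0.63,100,153,-393,20,0,0,-0.63,100,153,-393,20,0,0,-0.63,100,153,-393,20,0,0,-0.63,100]'
```

```text
time_s: 1.15
tool_pos: [0.4093, 0.1472, 0.2387]
ee_rot: [0.0, 0.512, 0.859, -0.0]
ft_force: [0.3, 0.1, 0.5]
width: 0.0933
finger_force: 0.0
```

```bash
python3 -m handwheel '[151,-390,0,0,0,-0.62,100,151,-390,0,0,0,-0.62,100,151,-390,0,0,0,-0.62,100,151,-390,0,0,0,-0.62,100,151,-390,0,0,0,-0.62,100,151,-390,0,0,0,-0.62,100,151,-390,0,0,0,-0.62,100,151,-390,0,0,0,-0.62,100]'
```

```text
time_s: 2.15
tool_pos: [0.5599, -0.2414, 0.237]
ee_rot: [-0.001, 0.749, 0.663, -0.0]
ft_force: [-0.3, 0.0, 0.4]
width: 0.0932
finger_force: 0.0
```

```bash
python3 -c "
from h import *
save('top','t3.png',(300,150,440,290),4)"
```

```text
(no output)
```

View pics/t3.png

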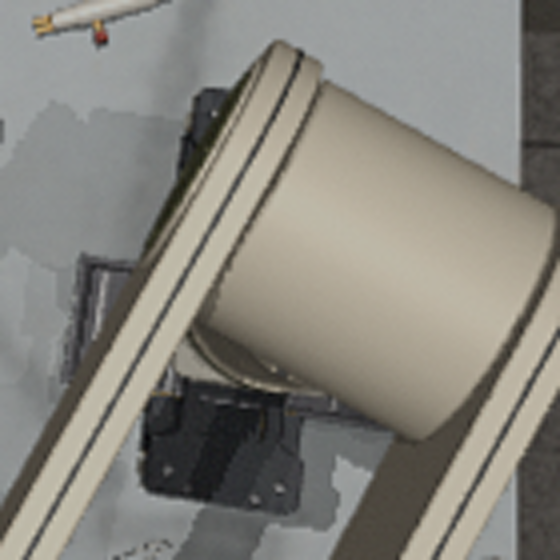

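The arm hides the cartridge in the top view, but the gripper lies across the rack as planned. There are 18 mm free on each side, so I descend and grip.

```bash
python3 -m handwheel '[0,-1,-60,0,0,0,100,0,-1,-110,0,0,0,100,0,-1,-145,0,0,0,100,0,-1,-171,0,0,0,100,0,-1,-171,0,0,0,100,0,-1,-171,0,0,0,0,0,-1,-171,0,0,0,0,0,-1,-171,0,0,0,0]'; python3 -m handwheel '[0,0,0,0,0,0,0,0,0,0,0,0,0,0,0,0,0,0,0,0,0]'
```

```text
time_s: 3.2
tool_pos: [0.5603, -0.2414, 0.0691]
ee_rot: [0.001, 0.748, 0.664, 0.0]
ft_force: [-0.8, -0.3, 0.1]
width: 0.0676
finger_force: 0.0
time_s: 3.58
tool_pos: [0.5598, -0.2413, 0.0682]
ee_rot: [0.0, 0.748, 0.664, 0.0]
ft_force: [-1.0, 0.2, 4.6]
width: 0.0559
finger_force: 30.0
```

```bash
python3 -m handwheel '[0,0,10,0,0,0,0,0,0,20,0,0,0,0,0,0,20,0,0,0,0,0,0,20,0,0,0,0,0,0,20,0,0,0,0,0,0,20,0,0,0,0]'; python3 -m handwheel '[0,0,0,0,0,0,0,0,0,0,0,0,0,0]'
```

```text
time_s: 4.32
tool_pos: [0.5592, -0.241, 0.0872]
ee_rot: [-0.0, 0.748, 0.664, -0.0]
ft_force: [-0.0, -0.0, -0.7]
width: 0.0558
finger_force: 30.0
time_s: 4.58
tool_pos: [0.5594, -0.2411, 0.0875]
ee_rot: [-0.0, 0.748, 0.664, -0.0]
ft_force: [-0.4, 0.7, -1.2]
width: 0.0558
finger_force: 30.0
```

It weighs about 1.3 N, so it is spent. I set it down, open, and slide along the row with the open fingers straddling the next can.

```bash
python3 -m handwheel '[0,0,-10,0,0,0,0,0,0,-19,0,0,0,0,0,0,-20,0,0,0,0,0,0,-20,0,0,0,100,0,0,-20,0,0,0,100,0,0,-20,0,0,0,100,0,0,-20,0,0,0,100,0,0,-19,0,0,0,100]'; python3 -m handwheel '[-5,-38,0,0,0,0,100,-11,-79,0,0,0,0,100,-11,-79,0,0,0,0,100,-11,-79,0,0,0,0,0,-11,-79,0,0,0,0,0,-11,-79,0,0,0,0,0,-11,-79,0,0,0,0,0,-11,-79,0,0,0,0,0]'
```

```text
time_s: 5.58
tool_pos: [0.5593, -0.241, 0.0685]
ee_rot: [-0.0, 0.748, 0.664, -0.0]
ft_force: [0.3, -0.1, 0.2]
width: 0.0927
finger_force: 0.0
time_s: 6.58
tool_pos: [0.5487, -0.3197, 0.0687]
ee_rot: [0.0, 0.748, 0.664, 0.0]
ft_force: [1.8, 0.8, -0.5]
width: 0.0556
finger_force: 30.0
```

```bash
python3 -m handwheel '[0,0,10,0,0,0,0,0,0,20,0,0,0,0,0,0,20,0,0,0,0,0,0,20,0,0,0,0,0,0,20,0,0,0,0,0,0,20,0,0,0,0]'; python3 -m handwheel '[0,0,0,0,0,0,0,0,0,0,0,0,0,0]'
```

```text
time_s: 7.32
tool_pos: [0.5482, -0.3199, 0.0882]
ee_rot: [-0.0, 0.748, 0.664, -0.0]
ft_force: [0.1, 0.8, -3.6]
width: 0.0554
finger_force: 30.0
time_s: 7.58
tool_pos: [0.5484, -0.32, 0.0885]
ee_rot: [-0.0, 0.748, 0.664, -0.0]
ft_force: [-0.9, -0.2, -4.0]
width: 0.0557
finger_force: 30.0
```

Cartridge b weighs about 4 N, so it is the full one. Lifting clear and carrying it to a spot in front of the saddle.

```bash
python3 -m handwheel '[0,0,40,0,0,0,0,0,0,90,0,0,0,0,0,0,140,0,0,0,0,0,0,147,0,0,0,0,2,30,147,0,0,0,0,5,70,147,0,0,0,0,8,115,147,0,0,0,0,11,160,147,0,0,0,0]'; python3 -m handwheel '[3,45,0,0,0,0,0,6,90,0,0,0,0,0,9,135,0,0,0,0,0,12,180,0,0,0,0,0,15,220,0,0,0,0,0,17,245,0,0,0,0,0,17,250,0,0,0,0,0,17,250,0,0,0,0,0]'
```

```text
time_s: 8.57
tool_pos: [0.5585, -0.1585, 0.2332]
ee_rot: [-0.001, 0.748, 0.664, -0.001]
ft_force: [0.2, 0.7, -4.3]
width: 0.0555
finger_force: 30.0
time_s: 9.57
tool_pos: [0.5758, 0.0897, 0.2342]
ee_rot: [-0.0, 0.748, 0.664, -0.001]
ft_force: [-0.2, -0.2, -3.5]
width: 0.0557
finger_force: 30.0
```

Lowering to about 5 mm above the pad, then looking.

```bash
python3 -m handwheel '[0,0,-50,0,0,0,0,0,0,-95,0,0,0,0,0,0,-130,0,0,0,0,0,0,-145,0,0,0,0,0,0,-150,0,0,0,0,0,0,-150,0,0,0,0]'; python3 -c "
from h import *
save('scene','s2.png',(140,120,300,240),5)"
```

```text
time_s: 10.32
tool_pos: [0.5774, 0.0896, 0.0869]
ee_rot: [0.001, 0.748, 0.664, 0.001]
ft_force: [-0.9, -0.2, -4.2]
width: 0.0557
finger_force: 30.0
```

View pics/s2.png

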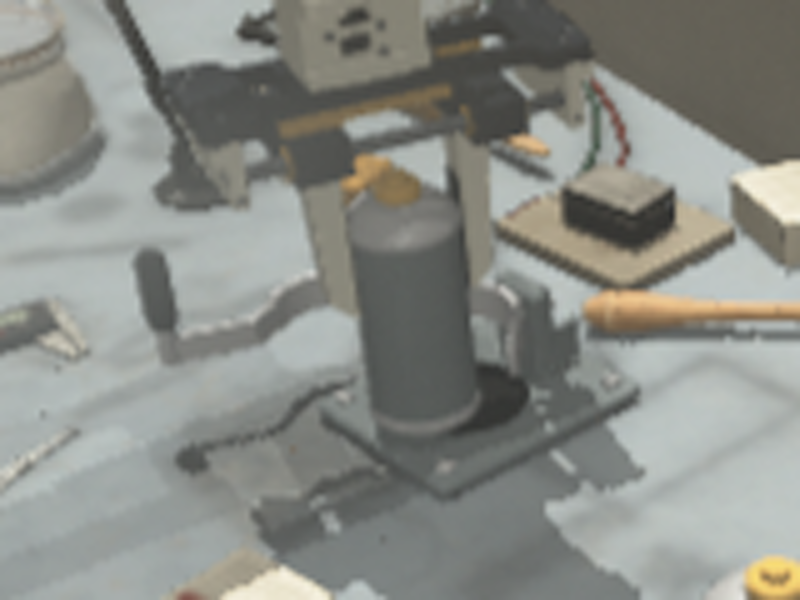

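The picture shows the cartridge upright at (410,330), just in front of the saddle at (515,310), with the bow at (160,290) well clear. Sliding it back, just above the pad.

```bash
python3 -m handwheel '[4,0,-3,0,0,0,0,10,1,-4,0,0,0,0,16,2,-4,0,0,0,0,20,3,-4,0,0,0,0,22,3,-4,0,0,0,0,23,3,-4,0,0,0,0,23,3,-4,0,0,0,0,23,3,-4,0,0,0,0]'
```

```text
time_s: 11.38
tool_pos: [0.5993, 0.0929, 0.0816]
ee_rot: [-0.0, 0.748, 0.664, -0.0]
ft_force: [0.4, -0.8, -3.6]
width: 0.0556
finger_force: 30.0
```

```bash
python3 -m handwheel '[1,0,0,0,0,0,0,1,0,-1,0,0,0,0,1,0,-2,0,0,0,0,1,0,-3,0,0,0,0,1,0,-3,0,0,0,0,1,0,-3,0,0,0,0]'
```

```text
time_s: 12.12
tool_pos: [0.6004, 0.0929, 0.0787]
ee_rot: [0.0, 0.748, 0.664, -0.0]
ft_force: [-0.6, 0.5, -2.4]
width: 0.0555
finger_force: 30.0
```

Now partly supported by the pad. One millimetre more, then release.

```bash
python3 -m handwheel '[0,0,-1,0,0,0,0,0,0,-1,0,0,0,0,0,0,-1,0,0,0,0]'; python3 -m handwheel '[0,0,0,0,0,0,100,0,0,0,0,0,0,100,0,0,0,0,0,0,100,0,0,0,0,0,0,100,0,0,0,0,0,0,100]'
```

```text
time_s: 12.5
tool_pos: [0.6005, 0.0929, 0.0786]
ee_rot: [0.0, 0.748, 0.664, 0.0]
ft_force: [-4.3, -1.2, 5.2]
width: 0.0551
finger_force: 30.0
time_s: 13.12
tool_pos: [0.6004, 0.0929, 0.0776]
ee_rot: [-0.0, 0.748, 0.664, 0.0]
ft_force: [-0.6, -0.5, 0.3]
width: 0.0924
finger_force: 0.0
```

Released. Lifting straight up, then turning and moving over the handle.

```bash
python3 -m handwheel '[0,0,40,0,0,0,100,0,0,95,0,0,0,100,0,0,142,0,0,0,100,0,0,142,0,0,0,100,-30,20,142,0,0,-0.18,100,-70,40,142,0,0,-0.36,80,-100,55,142,0,0,-0.54,48,-127,68,142,0,0,-0.72,48]'; python3 -m handwheel '[0,0,0,0,0,-0.18,48,0,0,0,0,0,-0.36,48,0,0,0,0,0,-0.54,48,0,0,0,0,0,-0.72,48,0,0,0,0,0,-0.9,48,0,0,0,0,0,-0.94,48,0,0,0,0,0,-0.94,48,0,0,0,0,0,-0.94,48]'; python3 -c "
from h import *
save('scene','s3.png',(140,100,300,220),5)
H=np.array([.595,.1339])
for p in range(168,280,9):
  a=np.radians(p);print(p,np.round(1000*(.126*np.array([np.cos(a)-np.cos(np.radians(167.7)),np.sin(a)-np.sin(np.radians(167.7))]))),round(a-np.radians(167.7),2))
print(sensors.get_state()['qpos'])"
```

```text
time_s: 14.12
tool_pos: [0.4718, 0.1613, 0.2183]
ee_rot: [-0.0, 0.935, 0.355, -0.001]
ft_force: [0.4, -0.2, 0.4]
width: 0.0678
finger_force: 0.0
time_s: 15.12
tool_pos: [0.4731, 0.1609, 0.219]
ee_rot: [0.0, 0.995, -0.103, -0.0]
ft_force: [-0.0, 0.8, -1.3]
width: 0.0445
finger_force: 0.0
168 [-0. -1.] 0.01
177 [ -3. -20.] 0.16
186 [ -2. -40.] 0.32
195 [  1. -59.] 0.48
204 [  8. -78.] 0.63
213 [ 17. -95.] 0.79
222 [  29. -111.] 0.95
231 [  44. -125.] 1.1
240 [  60. -136.] 1.26
249 [  78. -144.] 1.42
258 [  97. -150.] 1.58
267 [ 117. -153.] 1.73
276 [ 136. -152.] 1.89
[ 2.25028227e-01 -1.42883989e-01  1.75935643e+00  1.99111351e-05
  1.52575970e+00  2.00315449e+00]
```

View pics/s3.png

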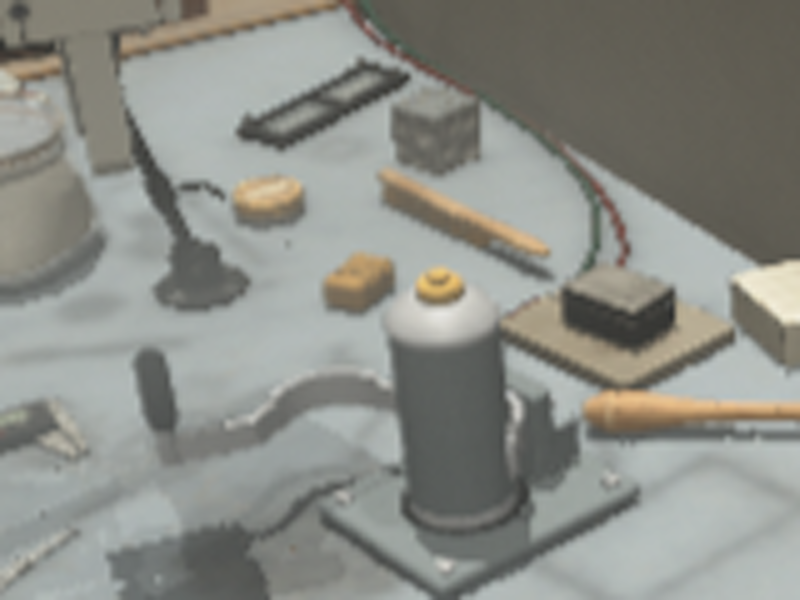

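The picture shows the cartridge upright in the saddle and the handle top at (150,352), which matches the projected position. Lowering the fingers round the handle.

```bash
python3 -m handwheel '[0,0,-50,0,0,0,48,0,0,-95,0,0,0,48,0,0,-120,0,0,0,48,0,0,-134,0,0,0,48,0,0,-134,0,0,0,26,0,0,-134,0,0,0,26,0,0,-134,0,0,0,26]'
```

```text
time_s: 16.05
tool_pos: [0.4745, 0.1612, 0.0871]
ee_rot: [-0.0, 0.995, -0.104, 0.001]
ft_force: [0.3, 0.7, -0.0]
width: 0.0249
finger_force: 0.0
```

```bash
python3 -m handwheel '[-3,-20,0,0,0,0.16,26,-2,-40,0,0,0,0.32,26,1,-59,0,0,0,0.48,26,8,-78,0,0,0,0.63,26,17,-95,0,0,0,0.79,26,29,-111,0,0,0,0.95,26,44,-125,0,0,0,1.1,26,60,-136,0,0,0,1.26,26]'
```

```text
time_s: 17.05
tool_pos: [0.5342, 0.0244, 0.0865]
ee_rot: [0.0, 0.864, 0.504, 0.0]
ft_force: [-0.6, 1.8, 0.8]
width: 0.0248
finger_force: 0.5
```

```bash
python3 -m handwheel '[18,-8,0,0,0,0.16,26,37,-14,0,0,0,0.32,26,52,-17,0,0,0,0.44,26,62,-17,0,0,0,0.52,26,70,-17,0,0,0,0.58,26,75,-16,0,0,0,0.62,26,78,-16,0,0,0,0.63,26,78,-16,0,0,0,0.63,26]'
```

```text
time_s: 18.05
tool_pos: [0.6119, 0.0089, 0.0861]
ee_rot: [0.0, 0.667, 0.745, 0.0]
ft_force: [0.5, 0.3, -0.9]
width: 0.0242
finger_force: 0.0
```

```bash
for i in 1; do python3 -m handwheel '[1,0,0,0,0,0,26,2,0,0,0,0,0,26,2,0,0,0,0,0,26]'; done; python3 -m handwheel '[1,0,0,0,0,0,26,2,0,0,0,0,0,26,2,0,0,0,0,0,26]'
```

```text
time_s: 18.42
tool_pos: [0.6134, 0.0089, 0.0857]
ee_rot: [-0.0, 0.667, 0.745, 0.0]
ft_force: [-1.6, -0.8, 0.9]
width: 0.0241
finger_force: 0.5
time_s: 18.8
tool_pos: [0.6155, 0.009, 0.0856]
ee_rot: [-0.0, 0.667, 0.745, 0.0]
ft_force: [0.1, 0.9, 0.8]
width: 0.0243
finger_force: 0.5
```

```bash
python3 -m handwheel '[1,0,0,0,0,0,26,2,0,0,0,0,0,26,2,0,0,0,0,0,26]'; python3 -m handwheel '[1,0,0,0,0,0,26,2,0,0,0,0,0,26,2,0,0,0,0,0,26]'
```

```text
time_s: 19.18
tool_pos: [0.6163, 0.009, 0.0854]
ee_rot: [-0.001, 0.667, 0.745, -0.001]
ft_force: [-6.7, 0.9, 4.8]
width: 0.0244
finger_force: 3.6
time_s: 19.55
tool_pos: [0.6166, 0.009, 0.0853]
ee_rot: [-0.002, 0.667, 0.745, -0.002]
ft_force: [-15.6, 0.1, 11.1]
width: 0.0245
finger_force: 7.9
```

It is firm against the stop, at -15 N. Centring on the handle, opening, lifting away and looking.

```bash
python3 -m handwheel '[-6,0,0,0,0,0,26,-6,0,0,0,0,0,60,-6,0,0,0,0,0,60,-6,0,0,0,0,0,60,-6,0,50,0,0,0,60,-6,0,100,0,0,0,60,-6,0,140,0,0,0,60,-6,0,140,0,0,0,60]'; python3 -m handwheel '[-40,0,0,0,0,0,60,-90,0,20,0,0,0,60,-140,0,40,0,0,0,60,-190,0,60,0,0,0,60,-220,0,60,0,0,0,60,-220,0,60,0,0,0,60]'; python3 -c "
from h import *
save('scene','s4.png',(150,110,400,300),3.2);save('top','t4.png',(150,130,440,300),2.75)"
```

```text
time_s: 20.55
tool_pos: [0.6161, 0.0087, 0.2309]
ee_rot: [0.003, 0.667, 0.745, 0.003]
ft_force: [1.3, -0.2, -0.5]
width: 0.0559
finger_force: 0.0
time_s: 21.3
tool_pos: [0.3925, 0.0089, 0.2853]
ee_rot: [0.0, 0.667, 0.745, 0.0]
ft_force: [1.0, -0.2, 0.6]
width: 0.0559
finger_force: 0.0
```

View pics/s4.png

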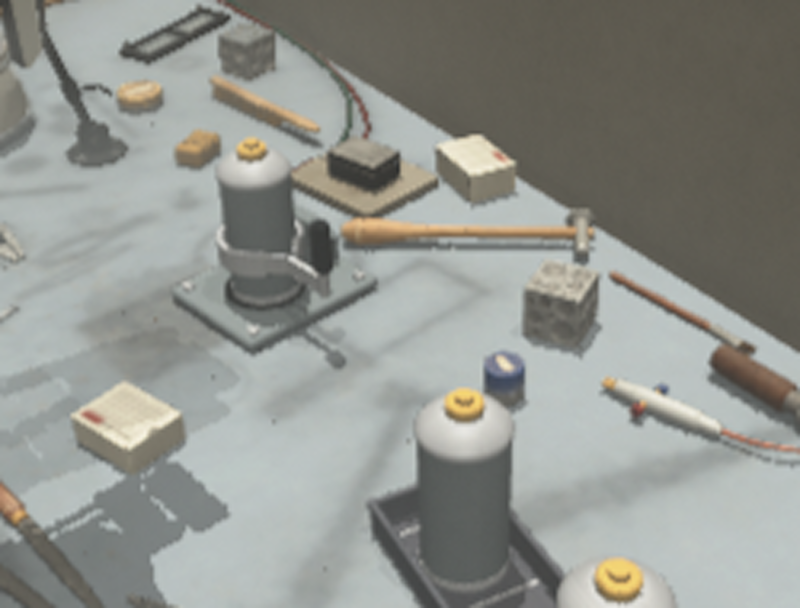

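View pics/t4.png

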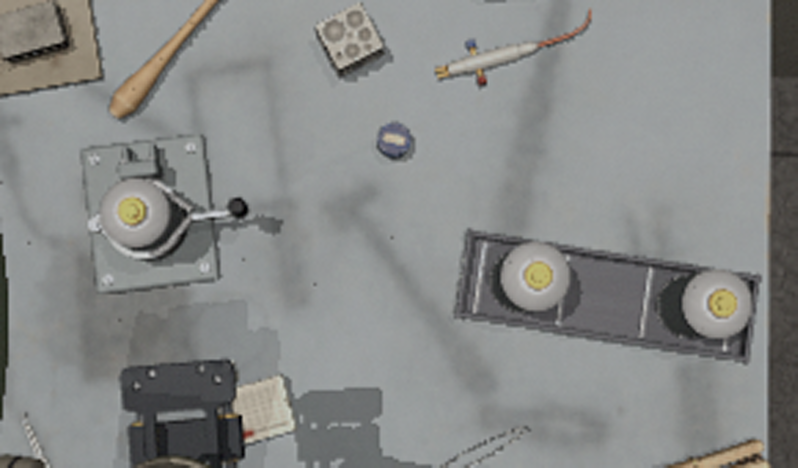

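The bow is closed round the cartridge, valve at (132,211) and handle at (237,207). The spent cans stand in the rack. Checking the numbers before handing in.

```bash
python3 -c "
from h import *
f=lambda u,v,z:ray('top',150+(u+.5)/2.75-.5,130+(v+.5)/2.75-.5,z)[:2]
H=np.array([.595,.1339]);h=f(237,207,.11)
print('cart',f(132,211,.146),'handle',h,'bow',np.arctan2(.0085-.1339,.6085-.595)-np.arctan2(*(h-H)[::-1]),np.linalg.norm(h-H))"
```

```text
cart [0.6009954  0.09043501] handle [0.60964589 0.00814098] bow -0.00869520959231096 0.12660897637827168
```

Cartridge within about 3 mm of the seat centre and bow at about 0 rad.

```bash
python3 -c "
from plant import env
print(env.close_job())"
```

```text
the job is handed in; nothing more can be done
None
```

The full cartridge (the middle one of the three, about 4 N by feel) stands on the seat against the saddle with the bow closed to about 0 rad. The two spent ones stand upright in the rack, and the job is handed in at about 21 s with no verdict shown.

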